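# Fuse the harness tester and switch on the plugged channels

## Task

Get the harness tester ready: while all its toggle switches are still off, take the cartridge fuse from its rest and press it down past the sprung jaw until it sits fully home in the fork clips and the jaw has closed over it. Then switch fully on (right over towards the sockets) just the two toggles whose sockets, straight behind them, hold a tall connector housing. Keep the toggles whose sockets have only a flat cap in their off position the whole time, and do not shove the other things on the bench about.

Things in the scene. Friction and masses are not known exactly. Their poses are not given: they have to be found in the camera images.
- tester: grey metal tester box fixed to the bench, 250 (its x) x 240 (its y) x 60 mm high, flat top. Origin under its centre; x towards its far edge, y to the left along the switch row. On top: fuse holder at x = -80 mm, six toggles in a row at x = +35 mm, six sockets in a row at x = +95 mm, each straight behind its toggle and joined to it by a thin pale line
- clip_seat (a point): where the fuse's centre ends: 80 mm before the tester's centre, 28 mm above its top; fuse along tester y. Brass fork clips 44 mm either side: slot 24 mm wide, floor 10.5 mm below; near cheek 10 mm above, then flared out to 21 mm; far cheek 2 mm below. End stops 141 mm apart, as high as this point. The middle 50 mm is free for fingers down to 10 mm above the top
- jaw (a joint): sprung steel jaw of the clip: two wire arms 57 mm either side of clip_seat, hinged under the fuse about tester y, rising on its far side, with a round nose (radius 4 mm) over the fuse, centred 13.5 mm above and 8.5 mm beyond clip_seat. 0 = closed; grows swinging to the far side, stop 0.5 rad. A fuse pressed straight down opens it by about 0.2 rad with about 6 to 10 N and it springs shut over it
- fuse: cartridge fuse: rod 21 mm in diameter, 127 mm long, white ceramic, a 25 mm copper ferrule at each end, about 90 g. Origin at its centre, y along it, ends alike. Starts level, axis 26 mm above the bench, in a fixed grey rest: plate 60 x 140 x 4 mm, two saddles 14 mm wide, 42 mm either side of the fuse's centre, cheeks as high as the axis; middle 70 mm free for fingers
- plug_a: tall white rectangular connector housing, 22 x 17 mm, standing 32 mm high, fixed in one of the six sockets. Origin at the centre of its underside, 63 mm above the bench
- plug_b: a second connector housing, the same as plug_a, in another socket. The other four sockets hold flat round white blanking caps, 16 mm in diameter and 5 mm high
- sw1_pivot (a point): pivot of the first toggle counted from the left (+y end), 2 mm above the tester's top, at y = +60 mm in the tester's frame (switches are 24 mm apart)
- sw2_pivot (a point): pivot of the second toggle counted from the left (+y end), 2 mm above the tester's top, at y = +36 mm in the tester's frame (switches are 24 mm apart)
- sw3_pivot (a point): pivot of the third toggle counted from the left (+y end), 2 mm above the tester's top, at y = +12 mm in the tester's frame (switches are 24 mm apart)
- sw4_pivot (a point): pivot of the fourth toggle counted from the left (+y end), 2 mm above the tester's top, at y = -12 mm in the tester's frame (switches are 24 mm apart)
- sw5_pivot (a point): pivot of the fifth toggle counted from the left (+y end), 2 mm above the tester's top, at y = -36 mm in the tester's frame (switches are 24 mm apart)
- sw6_pivot (a point): pivot of the sixth toggle counted from the left (+y end), 2 mm above the tester's top, at y = -60 mm in the tester's frame (switches are 24 mm apart)
- sw1 (a joint): angle of the first toggle from the left: steel bat lever 7 mm thick with a 9 mm ball end, 33 mm long from its pivot, turning about tester y. 0 = off, leaning 0.35 rad from upright to the near (fuse) side; 0.70 = on, leaning as much to the far (socket) side. Friction-held: it stays where it is left. Moving it takes about 2 N at the tip, 4 N at 12 mm above the pivot. Starts at 0 to 0.08
- sw2 (a joint): angle of the second toggle from the left, same lever and values as sw1
- sw3 (a joint): angle of the third toggle from the left, same lever and values as sw1
- sw4 (a joint): angle of the fourth toggle from the left, same lever and values as sw1
- sw5 (a joint): angle of the fifth toggle from the left, same lever and values as sw1
- sw6 (a joint): angle of the sixth toggle from the left, same lever and values as sw1
- mug: small blue mug, 72 mm across, 70 mm high, origin under its centre; bystander
- tape: roll of tape lying flat, 90 mm across, 25 mm high, origin under its centre; bystander
- phone: black phone lying flat, 75 (x) x 150 (y) x 9 mm, origin under its centre; bystander
- spare_plug: loose white connector housing lying on its side, 22 x 32 mm, 17 mm high, origin at its underside's centre; bystander
- stapler: stapler, 140 (x) x 35 (y) x 45 mm high, origin under its centre; bystander
- carton: small flat cardboard carton 50 (x) x 90 (y) x 24 mm, origin under its centre; bystander

How it is judged:
By the outcome, as a careful person would: the job done as asked, in the order asked, and still so for the second after the job is handed in, with the robot touching nothing.
It also fails if it takes over 48 s, if anything falls off the work surface, if the arm or the gripper's body presses on something with over 40 N, if the wrist force passes 120 N, or if a joint passes its speed limit or range.

## Robot

A 6-joint arm with a two-finger parallel gripper is mounted at the origin on the work surface. World frame = base frame: x ahead of the robot, y to its left, z up, the work surface at z = 0. Lengths are in m, angles in rad, forces in N, time in s.
With the tool pointing down it reaches from about 0.325 to 0.775 m from the base axis. Payload 9.3 kg.
Tool frame: the origin (TCP) lies midway between the tips of the shut fingers; the grasp point (between the pads) lies 19 mm behind it; z points along the fingers, y is the line along which they close (so a half turn about z gives the same grasp; the last joint's range is limited). The gripper opens to 85 mm and grips with 20 to 120 N. Pads are 22 mm wide; open, the fingers measure 114 mm over their backs; the gripper's body (76 mm by 85 mm) begins 54 mm behind the grasp point. The pads swing forward as they close: fully open they stand 13 mm farther back than shut.
Start: joints at [-1.284, 0.259, 0.021, 1.334, 0, 1.418], TCP at [0.234, -0.498, 0.231] pointing down, gripper open.
Joint ranges: [-3.04, 3.04], [-0.91, 1.82], [-1.04, 1.36], [-1.92, 1.95], [-1.52, 1.45], [-3.14, 3.14]. Speed limits (rad/s): [2.22, 2.22, 2.79, 3.14, 3.14, 3.14].

## Interface

Orientations are given as a unit quaternion [w, x, y, z].
In Python, from bench import status, optics, order gives the robot as it stands.
- The arm moves only by the shell command python3 -m creep 'ROWS' [OPENING] [FORCE]. ROWS is JSON, a list of rows, each a list of 2 entries, a list of its own where there are three numbers: the shift along the tool's x, y, z in cm, then the turn about the tool's z in degrees. In form: [[[dx, dy, dz], spin], ...]. A call has 1 to 5 rows; each row shifts and turns the commanded pose from where the row before left it, along the tool's axes as they then stand; what a row does not reach is not made up. A row lasts 1/12 s, in which the tool goes at most 41.7 mm and 7.16 degrees, less where a joint would pass 70% of its speed; a pose out of reach is approached as far as the arm can. A call with a gripper value outside its range is refused whole. OPENING is the closure, from -1 (fully open) to 1 (shut), set as the call begins (- or left out, the last holds). The fingers move at their own pace and stop on an object; FORCE is the grip in N (left out, the last holds). Time passes only in rows, so rows that do not move let the fingers close. It gives the time, the measured TCP pose, the force, the opening and the grip force at its end, in the units of the state.
- status.state(): the state, without advancing time (a new reading comes with each control period).
- optics.camera(name): name is "scene" or "top"; returns a dict with "image" (420x560x3 uint8, blue, green, red), "K" (3x3 intrinsics, pixels), "xyz" and "orientation" of the camera in the world. Camera axes: x right, y up, looking along -z (the intrinsics and any distortion apply to the point x, -y, -z); pixel columns grow to the right and rows downward; lengths in m; the calibration is good to about 2 mm. A picture is of the moment at which its call begins. There is no depth.
- order.job_done(): hands the job in; it is judged then, once.
The state is a dict: "time": time; "qpos": joint angles; "qvel": joint speeds; "joint_efforts": joint torques, N m; "ee_pos": TCP position; "eef_rot": TCP orientation; "force": force on the tool from outside, world axes, zero at the start; "moment": the same for the moment, N m; "grip_width": opening from 0.0 (shut) to 1.0 (fully open); "gripper_force": force on a finger pad.
Only numpy, scipy, OpenCV 4.12 (cv2) and the standard library are available. Lean on these libraries where they do the work, as an engineer would, in place of code of your own. Each camera call takes 0.05 s, during which the arm holds its last target. There are 200 camera calls.

## Working session

There is one attempt and no reset: what is moved stays moved. The work goes in short steps, Python scripts to look and compute and a shell command to move; the robot and the scene stay as the last step left them, time stands still between calls to the robot, and variables do not carry over. Pictures are saved under pics/ and viewed, at most 10 in all, crops included, and the job is handed in when it is done.

```bash
ls; mkdir -p pics; python3 - <<'E'
from bench import status, optics
import cv2
s=status.state();print(s)
for n in("scene","top"):
    c=optics.camera(n);cv2.imwrite(f"pics/{n}0.png",c["image"]);print(n,{k:v for k,v in c.items() if k!="image"})
E
```

```text
pics
{'time': 0.0, 'qpos': array([-1.28356270e+00,  2.59187052e-01,  2.07065298e-02,  1.33370144e+00,
        1.75730308e-05,  1.41816234e+00]), 'qvel': array([ 0.00052466, -0.00010583,  0.00125793, -0.00073226,  0.00141602,
        0.0006848 ]), 'joint_efforts': array([-1.98072298e-04, -5.55642986e+01,  3.44524240e+01,  1.35857170e-02,
       -9.32969260e-05, -2.09980368e-05]), 'ee_pos': array([ 0.23409672, -0.4973553 ,  0.23064723]), 'eef_rot': array([-6.91842557e-04,  9.75911660e-01,  2.18164964e-01, -3.78248538e-05]), 'force': array([ 0.07700386, -0.28660951,  0.18170664]), 'moment': array([-0.00027731, -0.00261259,  0.01638607]), 'gripper_force': 0.0, 'grip_width': 0.9990953792686113}
scene {'K': array([[436.40398296,   0.        , 290.92231531],
       [  0.        , 436.40398296, 211.04535113],
       [  0.        ,   0.        ,   1.        ]]), 'xyz': array([ 1.21606578, -0.38362999,  0.88375118]), 'orientation': array([0.78143876, 0.33388478, 0.19835058, 0.48839684])}
top {'K': array([[518.61890886,   0.        , 280.52312655],
       [  0.        , 518.61890886, 207.05373504],
       [  0.        ,   0.        ,   1.        ]]), 'xyz': array([ 0.3431538 , -0.02985651,  1.35035689]), 'orientation': array([ 0.71254867,  0.05508109, -0.04500754, -0.69800773])}
```

View pics/top0.png

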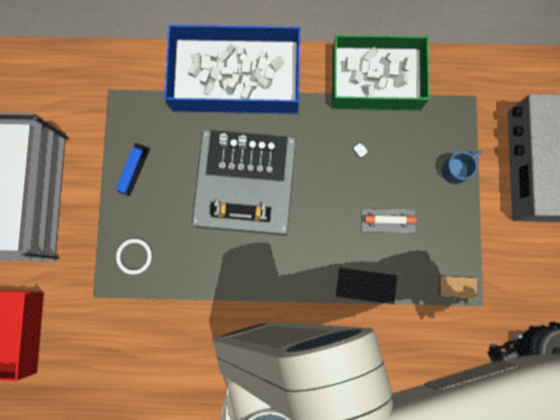

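View pics/scene0.png

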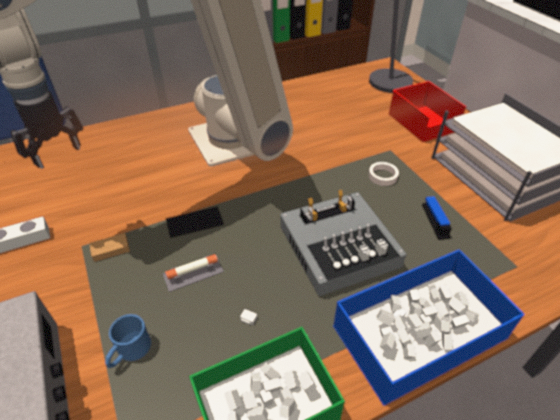

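```bash
cat > h.py <<'E'
import numpy as np, cv2
from scipy.spatial.transform import Rotation as R
from bench import status, optics
rot=lambda q:R.from_quat([q[1],q[2],q[3],q[0]])
def ray(c,uv):
    uv=np.atleast_2d(uv).astype(float);k=c["K"]
    d=np.c_[(uv[:,0]-k[0,2])/k[0,0],-(uv[:,1]-k[1,2])/k[1,1],-np.ones(len(uv))]
    return rot(c["orientation"]).apply(d)
def plane(c,uv,z):
    d=ray(c,uv);return c["xyz"]+d*((z-c["xyz"][2])/d[:,2])[:,None]
def proj(c,p):
    q=rot(c["orientation"]).inv().apply(np.atleast_2d(p)-c["xyz"]);k=c["K"]
    return np.c_[k[0,2]-k[0,0]*q[:,0]/q[:,2],k[1,2]+k[1,1]*q[:,1]/q[:,2]]
E
python3 - <<'E'
from h import *
cs={n:optics.camera(n) for n in("top","scene")}
import pickle;pickle.dump(cs,open("c0.pkl","wb"))
a=cs["top"]["image"][120:245,185:305];b=cs["scene"]["image"][185:295,270:410]
o=np.zeros((600,800,3),np.uint8)
a=cv2.resize(a,(390,406),interpolation=cv2.INTER_CUBIC);b=cv2.resize(b,(400,314),interpolation=cv2.INTER_CUBIC)
o[:406,:390]=a;o[:314,400:]=b
f=cv2.resize(cs["top"]["image"][200:240,355:425],(350,190),interpolation=cv2.INTER_CUBIC);o[410:,:350]=f
f=cv2.resize(cs["scene"]["image"][245:295,155:235],(400,250),interpolation=cv2.INTER_CUBIC);o[330:580,400:]=f
cv2.imwrite("pics/z0.png",o)
# fuse: copper mask in both
for n,c in cs.items():
    im=c["image"].astype(int);B,G,Rr=im[...,0],im[...,1],im[...,2]
    m=((Rr>150)&(Rr-B>90)&(G<130)).astype(np.uint8)
    k,l,st,ce=cv2.connectedComponentsWithStats(m)
    for i in range(1,k):
        if 15<st[i,4]<400:print(n,st[i],ce[i].round(1),plane(c,ce[i],.026)[0].round(4))
c=cs["top"];g=c["image"].astype(int)
m=((abs(g[...,0]-g[...,2])<35)&(g.mean(2)>85)&(g.mean(2)<190)).astype(np.uint8)
m[:125]=0;m[245:]=0;m[:,:185]=0;m[:,305:]=0
m=cv2.morphologyEx(m,cv2.MORPH_OPEN,np.ones((3,3)))
cn=max(cv2.findContours(m,0,1)[0],key=cv2.contourArea)
print(cv2.minAreaRect(cn)); bx=cv2.boxPoints(cv2.minAreaRect(cn));print(bx,plane(c,bx,.06))
E
```

```text
top [300  72  26  21 384] [311.9  82. ] [ 0.8707 -0.0853  0.026 ]
top [480 196  18   5  38] [487.4 198.3] [ 0.5652 -0.5405  0.026 ]
scene [309   2  12  33 242] [314.5  17.2] [-0.7997  0.7677  0.026 ]
scene [ 24 140   4   7  22] [ 25.7 142.5] [-0.2314 -0.6271  0.026 ]
scene [437 143  10  10  45] [440.8 147.6] [0.3778 0.606  0.026 ]
scene [208 254   9   9  52] [211.9 258.2] [ 0.5018 -0.2365  0.026 ]
scene [166 269  11   8  59] [170.5 272.8] [ 0.502  -0.3426  0.026 ]
((244.5, 184.5), (119.0, 119.0), 90.0)
[[185. 125.]
 [304. 125.]
 [304. 244.]
 [185. 244.]] [[ 0.73576446  0.24137802  0.06      ]
 [ 0.74115895 -0.06518258  0.06      ]
 [ 0.43536231 -0.0698089   0.06      ]
 [ 0.42924612  0.22677298  0.06      ]]
```

View pics/z0.png

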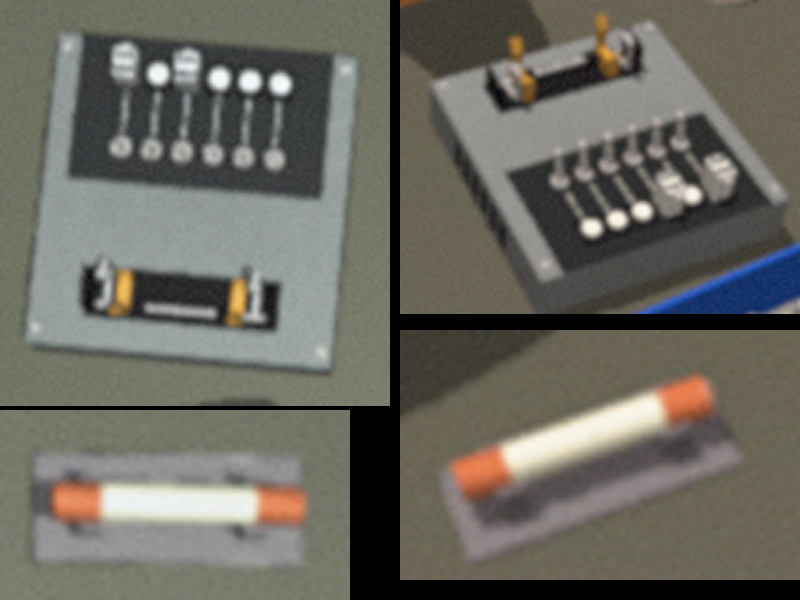

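```bash
cat > m1.py <<'E'
from h import *
import pickle
from scipy.optimize import least_squares
cs=pickle.load(open("c0.pkl","rb"))
roi={"top":(355,200,425,240),"scene":(155,245,235,295)}
fp={}
for n,c in cs.items():
    x0,y0,x1,y1=roi[n];im=c["image"][y0:y1,x0:x1]
    h=cv2.cvtColor(im,cv2.COLOR_BGR2HSV);m=((h[...,1]>120)&(h[...,2]>120)).astype(np.uint8)
    k,l,st,ce=cv2.connectedComponentsWithStats(m)
    i=np.argsort(-st[1:,4])[:2]+1;p=ce[i]+[x0,y0];fp[n]=p[np.argsort(p[:,0])]
    # whole rod: copper + bright white
    P=plane(c,fp[n],.026);print(n,st[i,4],fp[n].round(1),P.round(4),np.linalg.norm(P[0]-P[1]))
# caps (bright round blobs) in top view
def blobs(c,r,lo,amin,amax):
    x0,y0,x1,y1=r;g=cv2.cvtColor(c["image"],cv2.COLOR_BGR2GRAY)[y0:y1,x0:x1]
    k,l,st,ce=cv2.connectedComponentsWithStats((g>lo).astype(np.uint8))
    return [(st[i,4],(ce[i]+[x0,y0]).round(2)) for i in range(1,k) if amin<=st[i,4]<=amax]
for n,r in (("top",(205,130,290,155)),("scene",(325,250,400,275))):
    for a,p in blobs(cs[n],r,205,8,200):print(n,a,p,plane(cs[n],p,.065)[0].round(4))
# top-face outline
c=cs["top"];im=c["image"].astype(int);print("mat",im[185,320],"face",im[190,240],im[150,200])
E
python3 m1.py
```

```text
top [65 58] [[369.6 218.8]
 [410.8 219.6]] [[ 0.5059 -0.238   0.026 ]
 [ 0.5059 -0.3435  0.026 ]] 0.10556060081497723
scene [74 67] [[170.8 273.1]
 [211.9 258.3]] [[ 0.5033 -0.3422  0.026 ]
 [ 0.502  -0.2368  0.026 ]] 0.10541825183425908
top 8 [222.5 138.5] [0.7003 0.1426 0.065 ]
top 12 [242.08 139.92] [0.6975 0.0924 0.065 ]
top 21 [233.14 142.19] [0.6911 0.115  0.065 ]
top 22 [252.09 143.91] [0.6875 0.0665 0.065 ]
top 23 [261.48 144.61] [0.6861 0.0425 0.065 ]
top 20 [270.75 145.25] [0.6848 0.0188 0.065 ]
scene 18 [371.78 252.5 ] [0.6863 0.1157 0.065 ]
scene 19 [354.11 258.42] [0.6834 0.0663 0.065 ]
scene 19 [345.63 261.47] [0.6826 0.0428 0.065 ]
scene 20 [336.6  264.35] [0.6808 0.0186 0.065 ]
mat [103 121 118] face [150 154 143] [92 99 96]
```

```bash
python3 -m creep '[[[0,0,0],-7],[[0,0,0],-7],[[0,0,0],-7],[[0,0,0],-7],[[0,0,0],-7]]' -1 40; python3 -m creep '[[[0,0,0],-7],[[0,0,0],-7],[[0,0,0],-7],[[0,0,0],-7],[[0,0,0],-1.8]]'
cat > go.py <<'E'
import sys;from h import *
# go.py x y z [toolYheadingDeg]: remaining shift in tool axes (cm) and spin
s=status.state();Rm=rot(s["eef_rot"]).as_matrix();t=np.array([float(a) for a in sys.argv[1:4]])
d=Rm.T@(t-s["ee_pos"])*100;hd=np.degrees(np.arctan2(Rm[1,1],Rm[0,1]))
print("t",round(s["time"],2),"pos",s["ee_pos"].round(4),"hd",hd.round(2),"tilt",Rm[:,2].round(4),"F",s["force"].round(1),"grip",round(s["grip_width"],3),round(s["gripper_force"],1))
print("shift cm",d.round(2),"spin",round(hd-float(sys.argv[4]),2) if len(sys.argv)>4 else "")
E
python3 go.py .504 -.290 .15 0
cat > ov.py <<'E'
from h import *
import pickle
cs=pickle.load(open("c0.pkl","rb"))
th=np.radians(-3.5);A=np.array([[np.cos(th),-np.sin(th)],[np.sin(th),np.cos(th)]]);o=np.array([.5916,.0846])
W=lambda x,y,z:np.r_[o+A@[x,y],z]
out=[]
for n,(x0,y0,x1,y1) in (("top",(185,120,305,245)),("scene",(270,185,410,295))):
    c=cs[n];f=4 if n=="top" else 2.8;im=cv2.resize(c["image"][y0:y1,x0:x1],None,fx=f,fy=f,interpolation=cv2.INTER_CUBIC)
    q=lambda P:[(int(u),int(v)) for u,v in ((proj(c,P)-[x0,y0]+.5)*f)]
    pts=q([W(a,b,.06) for a,b in((.125,.12),(.125,-.12),(-.125,-.12),(-.125,.12))])
    cv2.polylines(im,[np.array(pts)],True,(0,0,255),1)
    for p in q([W(.035,y,.062) for y in(.06,.036,.012,-.012,-.036,-.06)]):cv2.circle(im,p,3,(0,255,0),1)
    for p in q([W(-.08,s*y,.088) for y in(.044,.057) for s in(1,-1)]):cv2.circle(im,p,2,(255,0,255),-1)
    out.append(im)
H=max(i.shape[0] for i in out);o_=np.zeros((H,sum(i.shape[1] for i in out),3),np.uint8);x=0
for i in out:o_[:i.shape[0],x:x+i.shape[1]]=i;x+=i.shape[1]
cv2.imwrite("pics/ov.png",o_[:600,:800]);print(o_.shape)
E
python3 ov.py
```

```text
time: 0.62
ee_pos: [0.2341, -0.4976, 0.2311]
eef_rot: [-0.0, 0.864, 0.504, 0.0]
force: [-0.8, -0.4, 0.7]
grip_width: 0.997
gripper_force: 0.0
time: 1.03
ee_pos: [0.2341, -0.4976, 0.2311]
eef_rot: [-0.0, 0.705, 0.71, 0.0]
force: [-0.6, 0.2, 0.2]
grip_width: 1.001
gripper_force: 0.0
t 1.03 pos [ 0.2341 -0.4976  0.2311] hd 0.41 tilt [-1.e-04  4.e-04 -1.e+00] F [-0.6  0.2  0.2] grip 1.001 0.0
shift cm [20.56 27.14  8.11] spin 0.41
(500, 872, 3)
```

```bash
python3 -m creep '[[[2.3,3,0.6],0],[[2.3,3,0.6],0],[[2.3,3,0.6],0],[[2.3,3,0.6],0],[[2.3,3,0.6],0]]' -1; python3 -m creep '[[[2.3,3,0.6],0],[[2.3,3,1.2],0],[[2.3,3,1.5],0],[[2.16,3.1,1.8],0],[[0,0,0],0]]'
python3 go.py .504 -.290 .01 0
python3 - <<'E'
from h import *
o=np.zeros((480,800,3),np.uint8)
c=optics.camera("top");a=cv2.resize(c["image"][170:270,330:430],(400,400),interpolation=cv2.INTER_CUBIC)
c2=optics.camera("scene");b=cv2.resize(c2["image"][200:300,140:240],(400,400),interpolation=cv2.INTER_CUBIC)
o[:400,:400]=a;o[:400,400:]=b;cv2.imwrite("pics/g1.png",o)
E
```

```text
time: 1.45
ee_pos: [0.3852, -0.3814, 0.201]
eef_rot: [-0.0, 0.707, 0.707, 0.0]
force: [0.4, -0.2, -0.5]
grip_width: 1.002
gripper_force: 0.0
time: 1.87
ee_pos: [0.508, -0.2875, 0.1468]
eef_rot: [-0.002, 0.705, 0.709, 0.001]
force: [-1.3, -0.3, 0.4]
grip_width: 0.999
gripper_force: 0.0
t 1.87 pos [ 0.508  -0.2875  0.1468] hd 0.27 tilt [-0.0022  0.0039 -1.    ] F [-1.3 -0.3  0.4] grip 0.999 0.0
shift cm [-0.3  -0.37 13.68] spin 0.27
```

View pics/ov.png

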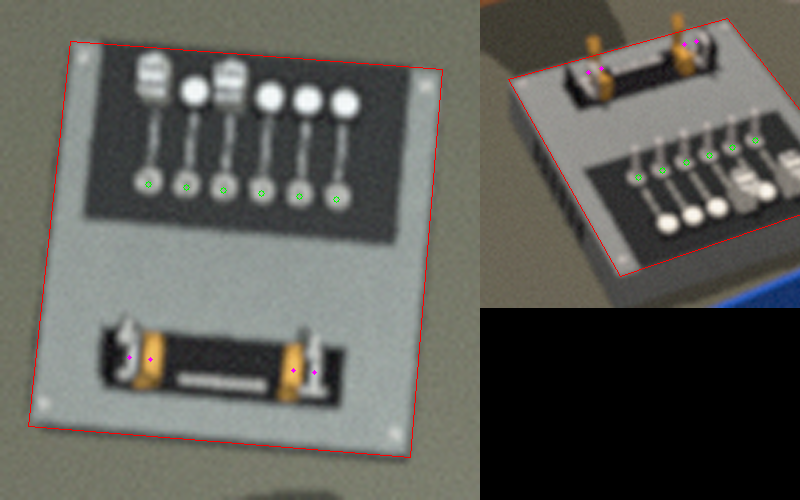

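View pics/g1.png

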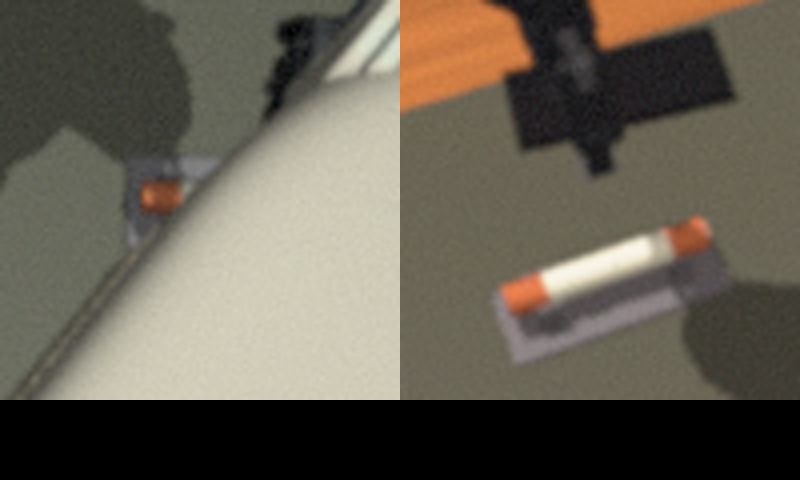

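```bash
python3 -m creep '[[[0,0,2.5],0.3],[[0,0,2.5],0],[[0,0,2.5],0],[[0,0,1],0],[[0,0,0],0]]' -1;python3 -m creep '[[[0,0,0],0],[[0,0,0],0]]' >/dev/null; python3 go.py .504 -.290 .010 0
```

```text
time: 2.38
ee_pos: [0.5034, -0.2924, 0.0638]
eef_rot: [-0.002, 0.709, 0.705, -0.0]
force: [0.2, -0.5, -0.0]
grip_width: 0.998
gripper_force: 0.0
t 2.55 pos [ 0.5054 -0.2932  0.067 ] hd -0.34 tilt [ 0.0017 -0.0015 -1.    ] F [ 0.3 -0.3  0.4] grip 1.001 0.0
shift cm [ 0.33 -0.15  5.7 ] spin -0.34
```

```bash
python3 -m creep '[[[0.3,-0.1,1.9],0],[[0,0,1.9],0],[[0,0,1.2],0],[[0,0,0.7],0],[[0,0,0],0]]' -1;python3 -m creep '[[[0,0,0],0],[[0,0,0],0],[[0,0,0],0]]' >/dev/null; python3 go.py .504 -.290 .010 0
python3 - <<'E'
from h import *
c2=optics.camera("scene");b=cv2.resize(c2["image"][220:300,140:240],(800,600),interpolation=cv2.INTER_CUBIC)
cv2.imwrite("pics/g2.png",b)
E
```

```text
time: 2.97
ee_pos: [0.504, -0.2893, 0.0083]
eef_rot: [-0.0, 0.709, 0.705, -0.0]
force: [-1.4, 0.2, -0.1]
grip_width: 1.0
gripper_force: 0.0
t 3.22 pos [ 0.5046 -0.2896  0.0095] hd -0.3 tilt [ 0.0014 -0.0011 -1.    ] F [-0.1 -0.4  1.4] grip 1.0 0.0
shift cm [-0.04 -0.06 -0.05] spin -0.3
```

View pics/g2.png

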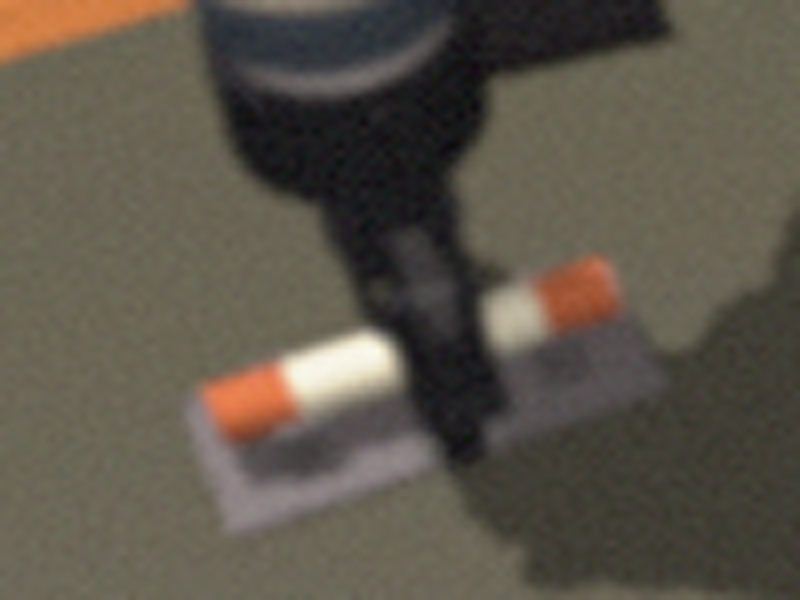

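The scene view shows the fingers straddling the fuse close to its middle (about 440,330 in the crop). Closing now.

```bash
python3 -m creep '[[[0,0,0],0],[[0,0,0],0],[[0,0,0],0],[[0,0,0],0],[[0,0,0],0]]' 1 25;python3 -m creep '[[[0,0,0],0],[[0,0,0],0],[[0,0,0],0],[[0,0,0],0],[[0,0,0],0]]'; python3 go.py .504 -.290 .010 0
```

```text
time: 3.68
ee_pos: [0.504, -0.2892, 0.0084]
eef_rot: [-0.0, 0.709, 0.705, -0.0]
force: [-0.8, -0.7, -1.3]
grip_width: 0.299
gripper_force: 0.0
time: 4.1
ee_pos: [0.5041, -0.2892, 0.0084]
eef_rot: [0.0, 0.709, 0.705, 0.0]
force: [0.1, 0.4, 1.4]
grip_width: 0.237
gripper_force: 24.6
t 4.1 pos [ 0.5041 -0.2892  0.0084] hd -0.3 tilt [ 0. -0. -1.] F [0.1 0.4 1.4] grip 0.237 24.6
shift cm [-0.08 -0.01 -0.16] spin -0.3
```

```bash
python3 -m creep '[[[0,0,0],0],[[0,0,-1],0],[[0,0,-3],0],[[0,0,-3.5],0],[[0,0,-3.5],0]]' 1 60;python3 -m creep '[[[3.5,0,-2],0],[[3.9,0,-1.5],0],[[3.9,0,0],0],[[3.9,0,0],0],[[3.9,0,0],0]]';python3 -m creep '[[[3.9,0,0],0],[[3.9,0,0],0],[[3.9,0,0],0],[[3.5,0,0],1.6],[[2,0,0],1.6]]';python3 -m creep '[[[0,0,0],0],[[0,0,0],0],[[0,0,0],0],[[0,0,0],0],[[0,0,0],0]]' >/dev/null; python3 go.py .5118 .0895 .130 -3.5
python3 - <<'E'
from h import *
o=np.zeros((420,800,3),np.uint8)
c=optics.camera("top");a=cv2.resize(c["image"][120:240,190:290],(350,420),interpolation=cv2.INTER_CUBIC)
c2=optics.camera("scene");b=cv2.resize(c2["image"][160:270,290:400],(420,420),interpolation=cv2.INTER_CUBIC)
o[:,:350]=a;o[:,380:]=b;cv2.imwrite("pics/g3.png",o)
E
```

```text
time: 4.52
ee_pos: [0.5034, -0.2887, 0.1197]
eef_rot: [-0.001, 0.709, 0.705, -0.0]
force: [0.8, -0.8, -1.4]
grip_width: 0.224
gripper_force: 58.7
time: 4.93
ee_pos: [0.5046, -0.0967, 0.1543]
eef_rot: [0.0, 0.709, 0.705, 0.0]
force: [0.7, 1.0, -1.1]
grip_width: 0.223
gripper_force: 58.8
time: 5.35
ee_pos: [0.5057, 0.0769, 0.1541]
eef_rot: [-0.0, 0.728, 0.685, 0.0]
force: [0.5, 0.3, -1.0]
grip_width: 0.224
gripper_force: 58.8
t 5.77 pos [0.5066 0.0727 0.1534] hd -3.58 tilt [-0.e+00 -1.e-04 -1.e+00] F [ 0.2  0.1 -0.4] grip 0.224 58.8
shift cm [1.71 0.42 2.34] spin -0.08
```

View pics/g3.png

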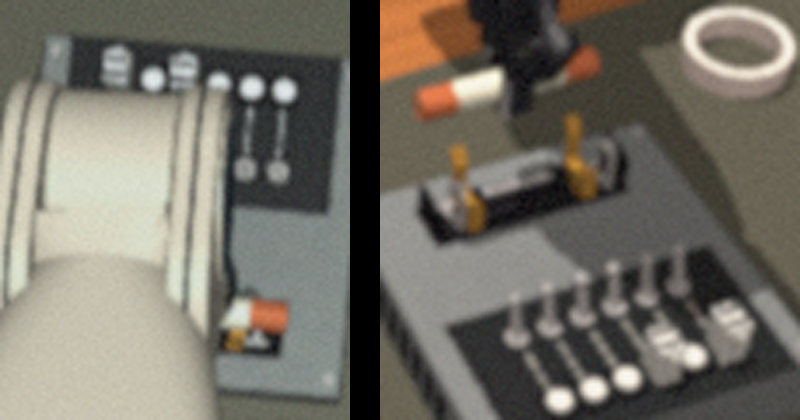

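```bash
python3 -m creep '[[[0.9,0.2,0.8],0],[[0.8,0.2,0.8],0],[[0,0,0.8],0],[[0,0,0],0],[[0,0,0],0]]'>/dev/null;python3 -m creep '[[[0,0,0],0],[[0,0,0],0],[[0,0,0],0]]' >/dev/null; python3 go.py .5118 .0895 .10 -3.5
python3 - <<'E'
from h import *
s=status.state();Rm=rot(s["eef_rot"]).as_matrix();C=s["ee_pos"]-Rm[:,2]*.0176
c=optics.camera("scene");P=proj(c,[C+Rm[:,0]*.051,C-Rm[:,0]*.051]);print("pred",P.round(1))
h=cv2.cvtColor(c["image"],cv2.COLOR_BGR2HSV);m=((h[...,1]>140)&(h[...,2]>100)&((h[...,0]<9)|(h[...,0]>175))).astype(np.uint8)
k,l,st,ce=cv2.connectedComponentsWithStats(m)
for i in range(1,k):
    if st[i,4]>20 and abs(ce[i]-P.mean(0)).max()<60:print(st[i],ce[i].round(1),(plane(c,ce[i],C[2])[0]-C)@Rm)
# jaw/clip gold tops
g=((h[...,0]>12)&(h[...,0]<28)&(h[...,1]>130)&(h[...,2]>110)).astype(np.uint8);k,l,st,ce=cv2.connectedComponentsWithStats(g)
for i in range(1,k):
    if st[i,4]>8 and abs(ce[i]-P.mean(0)).max()<60:print("gold",st[i],ce[i].round(1))
E
```

```text
t 6.53 pos [0.5117 0.0903 0.1296] hd -3.51 tilt [ 5.e-04 -0.e+00 -1.e+00] F [-0.3  0.3 -2.5] grip 0.221 58.8
shift cm [-0.08  0.01  2.96] spin -0.01
pred [[347.5 183. ]
 [311.8 192.8]]
gold [357 135   5   6  10] [359.1 137. ]
gold [369 146   5   6   9] [371.2 148.8]
gold [292 149   5   8  17] [293.8 152.4]
gold [352 153   4   6  12] [353.3 155.2]
gold [356 152   4   8  14] [357.4 155.4]
gold [274 156   4   7  11] [275.4 158.5]
gold [295 156   8   3   9] [298.3 157.2]
gold [302 165  13   8  21] [307.9 168.1]
gold [296 167   7   7  14] [298.1 170.1]
gold [268 168   6   4  10] [271.  169.8]
gold [338 190   8  21  66] [341.2 199. ]
gold [309 197   4   9  28] [310.3 201.1]
gold [313 211   3   8  19] [314.2 214.3]
```

```bash
python3 -m creep '[[[-0.05,0,0.8],0],[[0,0,0.8],0],[[0,0,0.8],0],[[0,0,0.4],0],[[0,0,0],0]]';python3 -m creep '[[[0,0,0.4],0],[[0,0,0.2],0],[[0,0,0],0]]'; python3 go.py .5118 .0895 .0704 -3.5
```

```text
time: 7.0
ee_pos: [0.5107, 0.0899, 0.0998]
eef_rot: [-0.001, 0.728, 0.685, -0.001]
force: [-1.0, -0.1, -1.9]
grip_width: 0.222
gripper_force: 58.8
time: 7.25
ee_pos: [0.5115, 0.09, 0.0951]
eef_rot: [-0.0, 0.728, 0.685, -0.0]
force: [-0.2, 0.4, -0.5]
grip_width: 0.224
gripper_force: 58.9
t 7.25 pos [0.5115 0.09   0.0951] hd -3.5 tilt [-3.e-04  0.e+00 -1.e+00] F [-0.2  0.4 -0.5] grip 0.224 58.9
shift cm [-0.04  0.04  2.47] spin -0.0
```

```bash
for i in 1 2 3; do python3 -m creep '[[[0,0,0.3],0],[[0,0,0.2],0],[[0,0,0],0]]'|grep -E "pos|force: \["; done
```

```text
ee_pos: [0.511, 0.09, 0.0905]
force: [-4.7, 0.1, 5.5]
ee_pos: [0.5103, 0.09, 0.0852]
force: [-7.1, 0.4, 3.5]
ee_pos: [0.5109, 0.09, 0.0802]
force: [-3.5, 1.0, -0.9]
```

```bash
for i in 1 2; do python3 -m creep '[[[0,0,0.25],0],[[0,0,0.2],0],[[0,0,0],0]]'|grep -E "pos|force: \["; done;  python3 -m creep '[[[0,0,0.1],0],[[0,0,0],0],[[0,0,0],0]]'|grep -E "pos|force: \["
```

```text
ee_pos: [0.5111, 0.09, 0.0753]
force: [-3.1, 0.2, -2.4]
ee_pos: [0.512, 0.0899, 0.0709]
force: [-0.2, 0.2, -0.7]
ee_pos: [0.512, 0.0899, 0.0705]
force: [0.9, 0.1, 0.3]
```

```bash
for i in 1 2; do python3 -m creep '[[[0,0,0.1],0],[[0,0,0],0],[[0,0,0],0]]'|grep -E "pos|force: \["; done
python3 - <<'E'
from h import *
o=np.zeros((600,800,3),np.uint8)
c2=optics.camera("scene");cv2.imwrite("pics/g4.png",cv2.resize(c2["image"][175:235,290:370],(800,600),interpolation=cv2.INTER_CUBIC))
E
```

```text
ee_pos: [0.512, 0.0899, 0.0704]
force: [-2.1, -0.2, 10.7]
ee_pos: [0.5121, 0.0899, 0.0702]
force: [-5.4, -0.8, 20.1]
```

View pics/g4.png

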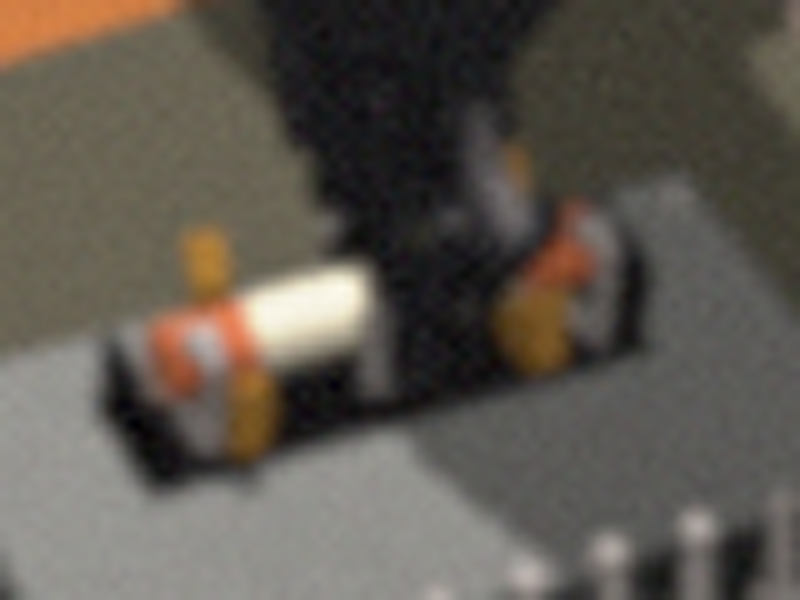

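```bash
python3 -m creep '[[[0,0,-0.2],0],[[0,0,0],0]]' 1 25|grep -E "pos|force: \[";python3 -m creep '[[[0,0,0],0],[[0,0,0],0],[[0,0,0],0],[[0,0,0],0],[[0,0,0],0]]' 0;python3 -m creep '[[[0,0,-1],0],[[0,0,-2],0],[[0,0,-2.5],0],[[0,0,-2.5],0],[[0,0,0],0]]'
python3 -m creep '[[[0,0,0],0],[[0,0,0],0],[[0,0,0],0]]' 1 >/dev/null
python3 - <<'E'
from h import *
c2=optics.camera("scene");cv2.imwrite("pics/g5.png",cv2.resize(c2["image"][180:270,290:400],(800,600),interpolation=cv2.INTER_CUBIC))
th=np.radians(-3.5);A=np.array([[np.cos(th),-np.sin(th)],[np.sin(th),np.cos(th)]]);o=np.array([.5916,.0846])
for y in(.06,.012):
  for x in(-.01,.02):print(x,y,(o+A@[x,y]).round(4))
E
python3 go.py .5785 .1452 .12 -3.5
```

```text
ee_pos: [0.5117, 0.0899, 0.0708]
force: [0.9, 0.8, -0.6]
time: 9.88
ee_pos: [0.5115, 0.0899, 0.0701]
eef_rot: [-0.0, 0.728, 0.685, -0.0]
force: [-0.0, -0.1, 0.5]
grip_width: 0.499
gripper_force: 0.0
time: 10.3
ee_pos: [0.5135, 0.09, 0.1555]
eef_rot: [0.002, 0.728, 0.685, 0.003]
force: [0.6, -0.6, -0.4]
grip_width: 0.504
gripper_force: 0.0
-0.01 0.06 [0.5853 0.1451]
0.02 0.06 [0.6152 0.1433]
-0.01 0.012 [0.5824 0.0972]
0.02 0.012 [0.6123 0.0954]
t 10.6 pos [0.511  0.0899 0.1495] hd -3.5 tilt [-0.0016 -0.     -1.    ] F [-0.3 -0.3  0.2] grip 0.009 0.0
shift cm [5.93 6.41 2.94] spin -0.0
```

View pics/g5.png

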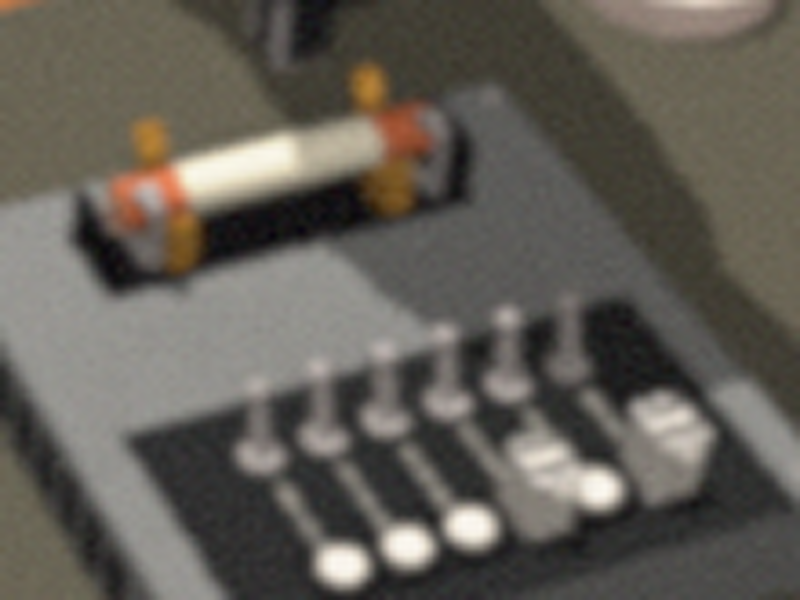

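```bash
python3 -m creep '[[[2,1.5,0],0],[[2,2,0],0],[[1.95,2,0],0],[[0,1.35,1.5],0],[[0,0,1.5],0]]' 1|grep -E "pos|force: \[";python3 -m creep '[[[0,0,0],0],[[0,0,0],0],[[0,0,0],0],[[0,0,0],0]]'>/dev/null; python3 go.py .5833 .1452 .076 -3.5
```

```text
ee_pos: [0.586, 0.146, 0.1192]
force: [-0.5, -0.3, -0.7]
t 11.35 pos [0.5836 0.145  0.1212] hd -3.51 tilt [ 1.e-03  1.e-04 -1.e+00] F [ 0.1  0.6 -0.9] grip -0.0 0.0
shift cm [ 0.02 -0.03  4.52] spin -0.01
```

```bash
python3 -m creep '[[[0,0,1.5],0],[[0,0,1.5],0],[[0,0,1],0],[[0,0,0.5],0],[[0,0,0],0]]' 1|grep -E "pos|force: \[";python3 -m creep '[[[0,0.5,0],0],[[0,0.5,0],0],[[0,0.3,0],0],[[0,0,0],0]]'|grep -E "pos|force: \[";for i in 1 2; do python3 -m creep '[[[0,0.3,0],0],[[0,0.2,0],0],[[0,0,0],0]]'|grep -E "pos|force: \["; done
```

```text
ee_pos: [0.5831, 0.145, 0.0748]
force: [0.1, -0.2, -0.8]
ee_pos: [0.5977, 0.1443, 0.0758]
force: [-1.4, -0.2, -0.1]
ee_pos: [0.6019, 0.144, 0.0754]
force: [-1.1, -0.6, 0.1]
ee_pos: [0.6066, 0.1437, 0.0753]
force: [-0.2, -0.5, 1.3]
```

```bash
for i in 1 2 3 4; do python3 -m creep '[[[0,0.2,0],0],[[0,0.1,0],0],[[0,0,0],0]]'|grep -E "pos|force: \["; done
```

```text
ee_pos: [0.6096, 0.1436, 0.0754]
force: [-2.6, 0.1, 0.6]
ee_pos: [0.6127, 0.1433, 0.0753]
force: [-1.9, 0.6, 1.4]
ee_pos: [0.6158, 0.1432, 0.0753]
force: [-1.0, -0.2, 1.4]
ee_pos: [0.6187, 0.143, 0.0753]
force: [-0.5, 0.4, 0.4]
```

```bash
for i in 1 2 3 4; do python3 -m creep '[[[0,0.15,0],0],[[0,0,0],0],[[0,0,0],0]]'|grep -E "pos|force: \["; done
```

```text
ee_pos: [0.6201, 0.1429, 0.0753]
force: [-0.3, 0.3, 0.0]
ee_pos: [0.6215, 0.1428, 0.0752]
force: [-1.7, 0.1, -0.6]
ee_pos: [0.6229, 0.1427, 0.0752]
force: [-2.2, -1.1, -0.1]
ee_pos: [0.6236, 0.1427, 0.0751]
force: [-5.9, -0.6, 0.6]
```

```bash
for i in 1 2; do python3 -m creep '[[[0,0.15,0],0],[[0,0,0],0],[[0,0,0],0]]'|grep -E "pos|force: \["; done
```

```text
ee_pos: [0.6239, 0.1427, 0.075]
force: [-10.8, 1.1, 3.2]
ee_pos: [0.6241, 0.1427, 0.0749]
force: [-16.4, -0.3, 5.9]
```

```bash
python3 -m creep '[[[0,-1.5,0],0],[[0,-1.5,-1.5],0],[[0,-1,-2],0],[[0,0,-1.5],0],[[0,0,0],0]]'|grep -E "pos|force: \[";python3 -m creep '[[[-2,0,0],0],[[-2,0,0],0],[[-0.8,0,0],0],[[0,0,0],0],[[0,0,0],0]]'|grep -E "pos|force: \[";python3 -m creep '[[[0,0,0],0],[[0,0,0],0],[[0,0,0],0]]'>/dev/null; python3 go.py .5823 .0972 .076 -3.5
```

```text
ee_pos: [0.5891, 0.1452, 0.1291]
force: [0.8, 0.5, 1.0]
ee_pos: [0.5849, 0.0969, 0.1251]
force: [0.1, 0.4, -0.8]
t 16.18 pos [0.5846 0.0977 0.1252] hd -3.46 tilt [-0.e+00  1.e-04 -1.e+00] F [-0.2  0.2 -1. ] grip 0.003 0.0
shift cm [-0.06 -0.23  4.92] spin 0.04
```

```bash
python3 -m creep '[[[-0.05,-0.2,1.5],0],[[0,0,1.5],0],[[0,0,1.3],0],[[0,0,0.6],0],[[0,0,0],0]]' 1|grep -E "pos|force: \[";python3 -m creep '[[[0,0.7,0],0],[[0,0.6,0],0],[[0,0.6,0],0],[[0,0,0],0]]'|grep -E "pos|force: \[";for i in 1 2 3 4; do python3 -m creep '[[[0,0.25,0],0],[[0,0.15,0],0],[[0,0,0],0]]'|grep -E "pos|force: \["; done
```

```text
ee_pos: [0.5818, 0.097, 0.075]
force: [0.1, 1.1, 0.4]
ee_pos: [0.6031, 0.0953, 0.0769]
force: [-0.3, -1.5, 1.1]
ee_pos: [0.6056, 0.0952, 0.0764]
force: [-0.5, 0.3, 0.3]
ee_pos: [0.6098, 0.0949, 0.0763]
force: [-1.7, 0.0, 1.0]
ee_pos: [0.6139, 0.0947, 0.0763]
force: [-1.9, 0.6, 0.3]
ee_pos: [0.6178, 0.0944, 0.0762]
force: [-1.6, -0.1, -0.2]
```

```bash
for i in 1 2 3 4 5; do python3 -m creep '[[[0,0.15,0],0],[[0,0,0],0],[[0,0,0],0]]'|grep -E "pos|force: \["; done
```

```text
ee_pos: [0.619, 0.0944, 0.0762]
force: [-0.1, -0.1, -1.1]
ee_pos: [0.6203, 0.0943, 0.0761]
force: [-2.4, 0.3, -1.5]
ee_pos: [0.6207, 0.0943, 0.076]
force: [-7.9, -0.2, 0.8]
ee_pos: [0.6209, 0.0943, 0.0759]
force: [-12.5, 0.3, 3.7]
ee_pos: [0.6212, 0.0943, 0.0758]
force: [-17.7, 0.3, 7.1]
```

Firm stop again. Backing off, lifting clear and away, then a last look.

```bash
python3 -m creep '[[[0,-1.5,0],0],[[0,-1.5,-1.5],0],[[0,-1,-3],0],[[0,0,-3.5],0],[[0,0,-3.5],0]]'|grep -E "pos|force: \[";python3 -m creep '[[[-3.5,-1,0],0],[[-4,-1,0],0],[[-4,-1,0],0],[[-4,0,0],0],[[-4,0,0],0]]'|grep -E "pos|force: \[";python3 -m creep '[[[0,0,0],0],[[0,0,0],0],[[0,0,0],0],[[0,0,0],0]]'|grep -E "time|pos|force: \["
python3 - <<'E'
from h import *
o=np.zeros((600,800,3),np.uint8)
c=optics.camera("top");a=cv2.resize(c["image"][125:240,190:300],(383,400),interpolation=cv2.INTER_CUBIC)
c2=optics.camera("scene");b=cv2.resize(c2["image"][190:275,300:390],(410,387),interpolation=cv2.INTER_CUBIC)
d=cv2.resize(c2["image"],(266,200));e=cv2.resize(c["image"],(266,200))
o[:400,:383]=a;o[:387,390:]=b;o[400:,:266]=e;o[400:,300:566]=d;cv2.imwrite("pics/end.png",o)
E
```

```text
ee_pos: [0.5846, 0.0965, 0.193]
force: [0.8, -0.4, -0.5]
ee_pos: [0.543, -0.098, 0.1923]
force: [1.3, -0.2, -0.3]
time: 20.35
ee_pos: [0.5435, -0.0956, 0.1915]
force: [0.1, 0.2, -0.9]
```

View pics/end.png

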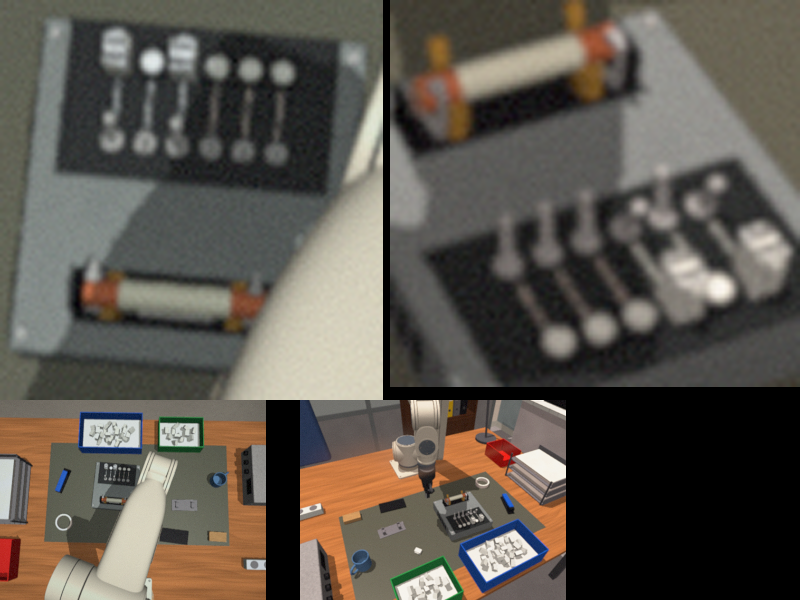

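The last picture shows toggles 1 and 3 leaning towards the tall housings (balls at about (640,207) and (717,183) in the right crop). The other four are still off, and the fuse sits in its clips under the jaw.

```bash
python3 -c "from bench import order;print(order.job_done())"
```

```text
the job is handed in; nothing more can be done
None
```

The job is handed in: the fuse is home in its clips with the jaw closed over it. After that I switched toggles 1 and 3, the two with tall housings, fully on. The other four stayed off, and nothing else on the bench appears to have moved.

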